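Change the snap-in filter cartridge of the bench fume extractor

ROBOT

A 6-joint arm with a two-finger parallel gripper is mounted at the origin on a cart in front of the work surface, level with it; the furniture and walls round the work are solid. World frame = base frame: x ahead of the robot, y to its left, z up, the work surface at z = 0. Lengths are in m, angles in rad, forces in N, time in s.
With the tool pointing down it reaches from about 0.35 to 0.8 m from the base axis. Payload 7.3 kg.
Tool frame: the origin (TCP) lies at the very end of the fingers, on their centre line; the grasp point (between the pads) lies robot.tcp_to_grasp behind it (robot.tcp_to_grasp is the distance from the TCP to the grasp point, in m); z points along the fingers, y is the line along which they close (so a half turn about z gives the same grasp; the last joint's range is limited). The gripper opens to 85 mm and grips with 20 to 120 N. Pads are 22 mm wide; open, the fingers measure 114 mm over their backs; the gripper's body (76 mm by 85 mm) begins 54 mm behind the grasp point. The pads swing forward as they close: fully open they stand 13 mm farther back than shut.
Start: joints at [1.13, 0.342, 1.524, -0, 1.275, -0.146], TCP at [0.153, 0.502, 0.231] pointing down, gripper open.
Joint ranges: [-2.53, 2.53], [-0.77, 2.02], [0.04, 2.7], [-1, 4.14], [0.28, 2.66], [-3.11, 3.11]. Speed limits (rad/s): [2.57, 2.57, 3.14, 3.14, 3.14, 3.14].

INTERFACE

Orientations are given as a rotation vector (axis times angle).
In Python, from bench import robot, eyes, finish_job gives the robot as it stands.
- The arm moves only by the shell command python3 -m handwheel 'ROWS' [FORCE]. ROWS is JSON, a list of rows, each a list of 3 entries, a list of its own where there are three numbers: the closure, from 0 (fully open) to 1 (shut), then the shift along the world's x, y, z in cm, then the turn, a rotation vector about the world's x, y, z in degrees. A call has 1 to 5 rows; each row is the pose to reach, as a shift and turn from the pose commanded when the call began; what a row does not reach only later rows make up. A row lasts 1/8 s, in which the tool goes at most 62.5 mm and 10.7 degrees, less where a joint would pass 70% of its speed; a pose out of reach is approached as far as the arm can. A call with a gripper value outside its range is refused whole. The fingers move at their own pace and stop on an object; FORCE is the grip in N (left out, the last holds). Time passes only in rows, so rows that repeat a pose let the fingers close. It gives the time, the measured TCP pose, the force, the opening and the grip force at its end, in the units of the state.
- robot.get_obs(): the state, without advancing time (a new reading comes with each control period).
- eyes.read_camera(name): name is "side" or "top"; returns a dict with "frame" (420x560x3 uint8, red, green, blue), "range_z" (420x560 float32, m along the optical axis (not along the pixel's ray), 0 where there is no reading), "intrinsics" (3x3 intrinsics, pixels), "R" (3x3) and "t" (3): a world point X has camera coordinates R X + t. Camera axes: x right, y down, z forward; pixel columns grow to the right and rows downward; lengths in m; the calibration is good to about 2 mm. A picture is of the moment at which its call begins.
- finish_job(): hands the job in; it is judged then, once.
Trained networks look in the newest picture that a camera, given by its name, has taken for a name from the list of things; names that differ only in an ending like _2 or _b are one class to them, and where a whole thing is asked for, a point or a joint stands for the part that bears it (a point fixed in the world has none). Each returns a list of dicts, best first, with "confidence" (0 to 1); they miss things now and then, are a little off and sometimes report something else, mostly with a low value. They report only what shows in the picture. A call takes as long as a camera call. They do not tell look-alikes from the thing itself.
- eyes.look_for(camera, thing): "position" ([column, row] in pixels, amid what is visible of it).
The state is a dict: "time_s": time; "q": joint angles; "qd": joint speeds; "tau": joint torques, N m; "eef_pos": TCP position; "eef_rot": TCP orientation; "wrist_force": force on the tool from outside, world axes, zero at the start; "moment": the same for the moment, N m; "finger_gap": finger opening in m; "gripper_force": force on a finger pad.
Only numpy, scipy, OpenCV 4.12 (cv2) and the standard library are available. Lean on these libraries where they do the work, as an engineer would, in place of code of your own. Each camera call takes 0.05 s, during which the arm holds its last target. There are 200 camera calls.

TASK

The filter cartridge in the top of the bench fume extractor is spent: pinch its two sprung finger tabs together to free it, draw it straight up out of the recess and stand it upright in the steel tray. Then push the fresh cartridge that stands on the bench down into the recess by feel until it is fully home and both its tabs have sprung out under the rims, so that it stays down when let go. Pinch, pull and push gently, never forcing a cartridge against the extractor (the sealing frame under it cracks at 40 N of push, the hooks at 60 N), and leave the other things on the bench where they are.

Things in the scene. Friction and masses are not known exactly. Their poses are not given: they have to be found in the camera images.
- extractor: the bench fume extractor, a fixed grey sheet-metal box, 260 mm long (its x), 150 mm wide (its y), deck 85 mm above the bench. Origin on the bench, below the middle of the rectangular recess in the deck (black moulding) that holds the cartridge; the recess lies toward the switch and knob (-x), the round wire fan guard (8 mm high) on the +x side, its middle 112 mm from the recess's. z up
- intake (a point): middle of the mouth of the recess, level with the deck; axes as extractor. The recess takes the cartridge with its length along x, with about 2 mm play all round; its mouth is flared, 5 mm wider on each side at the deck and narrowing over the first 10 mm. A catch rim crosses the middle of each long side, its underside 12 mm below the deck: the hooks of the tabs snap under these two rims
- home (a point): where the cartridge's point lies when it is home and latched (1 mm above the deck; tops of the tabs then 33 mm above the deck). From 5 mm above home a sprung sealing frame below pushes back with 4 N, rising to 9 N at home; a solid stop comes 0.8 mm below home. Pushed in with the tabs free it snaps in at 12 to 18 N in all; let go too early the cartridge stands 3 to 5 mm high
- old_filter_centre (a point): the spent cartridge, snapped into the extractor at the start: grey plastic, 84 mm long (its x), 48 mm wide (y), frame 34 mm high, pleated filter on top, two upright finger tabs at the middle of its long sides up to 64 mm above its underside. Same either way round, about 0.13 kg. This point: on its vertical centre line, 32 mm above its underside; grip the tabs 15 to 30 mm above it. z up
- new_filter_centre (a point): the fresh cartridge, which stands upright on the bench at the start: same shape and size as the spent one. This point: on its vertical centre line, 32 mm above its underside; axes as the spent one's
- old_filter: the spent cartridge as a whole, origin in the middle of its underside. Its tabs are 24 mm wide along x, 4 mm thick, outer faces 54 mm apart at rest; each is sprung and goes in 6.3 mm to a stop (4.5 N at first, 7.7 N at the stop), so 41 mm apart when pinched home. Low on each tab's outside is a hook, 5 mm proud, flat side up 19 mm above the underside, sloped below
- new_filter: the fresh cartridge as a whole, origin in the middle of its underside; tabs and hooks as the spent one's
- old_filter_tab_a (a joint): how far the first finger tab (on the +y side of the cartridge's own frame) of the spent cartridge is pushed in, m: 0 sprung right out, 0.0063 pressed right home
- old_filter_tab_b (a joint): how far the second finger tab (on the -y side of the cartridge's own frame) of the spent cartridge is pushed in, m: 0 sprung right out, 0.0063 pressed right home
- new_filter_tab_a (a joint): how far the first finger tab (on the +y side of the cartridge's own frame) of the fresh cartridge is pushed in, m: 0 sprung right out, 0.0063 pressed right home
- new_filter_tab_b (a joint): how far the second finger tab (on the -y side of the cartridge's own frame) of the fresh cartridge is pushed in, m: 0 sprung right out, 0.0063 pressed right home
- tray: a low open steel tray, fixed to the bench, 130 mm (its x) by 100 mm (its y), 25 mm high, wall and floor 3 mm thick. Origin in the middle of its underside, on the bench
- magnet: a flat arrow-shaped welding magnet, 60 by 90 mm and 14 mm thick, lying on the bench; leave alone. Origin in its underside
- bottle: a slim glue bottle with a pointed cap, 36 mm across and 86 mm high, standing on the bench; leave alone. Origin in its underside
- tape: a tape measure standing on its base, 31 by 72 mm and 58 mm high; leave alone. Origin in its underside
Not all that is in view belongs to the job. What is shaped like the old_filter but turquoise is not meant.

How it is judged:
On the way:
1. the spent cartridge is out of the extractor and stands upright in the tray, let go (x of old_filter_centre in the frame of tray between -0.035 and 0.035 m and y of old_filter_centre in the frame of tray between -0.03 and 0.03 m and z of old_filter_centre in the frame of tray below 0.042 m and angle between old_filter_centre's own z axis and vertical below 0.15 rad and contact force between the fingers and old_filter below 0.1 N), for 0.2 s.
At the end, for the whole second after the job is handed in: the fresh cartridge is home in the recess (height within 1.6 mm of latched, 3 mm of centre, upright within 0.04 rad), both tabs sprung out to within 1.5 mm, at rest, let go; the spent one stands upright (0.15 rad) on the floor of the tray, let go (all of step 1 and z of new_filter_centre in the frame of extractor between 0.0835 and 0.0876 m and horizontal distance between new_filter_centre and home below 0.003 m and angle between new_filter_centre's own z axis and vertical below 0.04 rad and value of joint each of new_filter_tab_a, new_filter_tab_b below 0.0015 m and contact force between the fingers and new_filter below 0.1 N and linear speed of each of new_filter, old_filter below 0.01 m/s); the robot touches nothing.
It fails at once if the spent cartridge is wrenched or pressed against the extractor with more than 60 N (contact force between old_filter and extractor above 60 N).
It fails at once if the fresh cartridge is pressed against the extractor with more than 40 N (contact force between new_filter and extractor above 40 N).
It fails at once if the magnet is moved by more than 20 mm (distance of magnet from where it was at the start of the episode above 0.02 m).
It fails at once if the glue bottle is moved by more than 20 mm (distance of bottle from where it was at the start of the episode above 0.02 m).
It fails at once if the tape measure is moved by more than 20 mm (distance of tape from where it was at the start of the episode above 0.02 m).
It also fails if it takes over 72 s, if anything falls off the work surface, if the arm or the gripper's body presses on something with over 40 N, if the wrist force passes 120 N, or if a joint passes its speed limit or range.

## Working session

There is one attempt and no reset: what is moved stays moved. The work goes in short steps, Python scripts to look and compute and a shell command to move; the robot and the scene stay as the last step left them, time stands still between calls to the robot, and variables do not carry over. Pictures are saved under pics/ and viewed, at most 10 in all, crops included, and the job is handed in when it is done.

```bash
mkdir -p pics; ls; python3 - <<'E'
from bench import robot, eyes
import cv2,numpy as np
o=robot.get_obs();print(o['time_s'],o['eef_pos'],o['eef_rot'],o['finger_gap'],robot.tcp_to_grasp)
for c in ['top','side']:
    d=eyes.read_camera(c);cv2.imwrite(f'pics/{c}0.png',d['frame'][:,:,::-1]);np.savez(f'{c}0.npz',**d)
    for n in ['extractor','old_filter','new_filter','tray','magnet','bottle','tape']:
        print(c,n,[(np.round(r['position']).tolist(),round(r['confidence'],2)) for r in eyes.look_for(c,n)][:4])
E
```

```text
pics
0.0 [0.15233108 0.50199918 0.23062799] [-4.61305030e-01 -3.10707332e+00  2.34077067e-03] 0.08531001137557657 0.0187
top extractor [([198.0, 210.0], 0.58)]
top old_filter [([262.0, 201.0], 0.79), ([195.0, 235.0], 0.71)]
top new_filter [([293.0, 248.0], 0.7)]
top tray [([364.0, 220.0], 0.56)]
top magnet [([370.0, 279.0], 0.93)]
top bottle [([306.0, 158.0], 0.57)]
top tape [([342.0, 158.0], 0.85)]
side extractor [([260.0, 177.0], 0.98)]
side old_filter [([282.0, 210.0], 0.64)]
side new_filter [([348.0, 245.0], 0.71), ([241.0, 225.0], 0.6), ([238.0, 163.0], 0.17)]
side tray [([273.0, 271.0], 0.88)]
side magnet [([205.0, 278.0], 0.78)]
side bottle [([335.0, 219.0], 0.84), ([237.0, 224.0], 0.34), ([240.0, 160.0], 0.19)]
side tape [([347.0, 246.0], 0.84)]
```

View pics/top0.png

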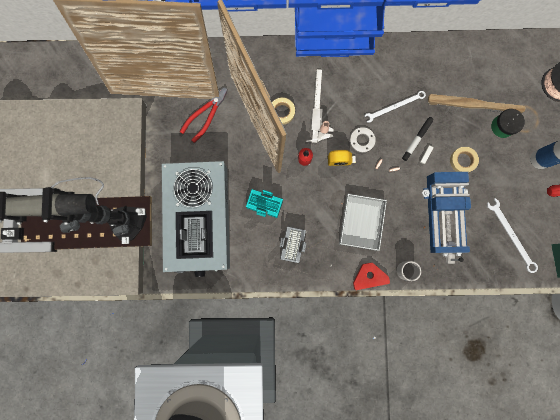

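View pics/side0.png

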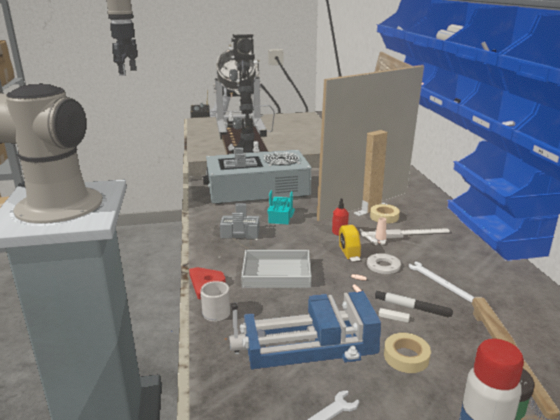

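The top picture shows the candidates: grey cartridge in the extractor at (195,235) is the spent one; turquoise look-alike at (265,203) is not meant; grey one on the bench at (293,245) is the fresh one. The tray is at (363,220), magnet (370,276), bottle (306,157) and tape (342,158). The side view agrees: spent (240,158), fresh (240,225), turquoise (281,208), tray (277,270).

```bash
cat > h.py <<'E'
import numpy as np,cv2
def cloud(d):
    K,R,t=d['intrinsics'],d['R'],d['t'];z=d['range_z'];v,u=np.mgrid[:z.shape[0],:z.shape[1]]
    p=np.stack([(u-K[0,2])/K[0,0]*z,(v-K[1,2])/K[1,1]*z,z],-1)
    return (p-t)@R
def rect(P):
    r=cv2.minAreaRect((P[:,:2]*1000).astype(np.float32));return np.round(r[0],1),np.round(r[1],1),round(r[2],1),len(P)
def comps(P,m):  # connected components of mask
    n,l=cv2.connectedComponents(m.astype(np.uint8));return [P[l==i] for i in range(1,n) if (l==i).sum()>15]
E
python3 - <<'E'
from h import *
d=dict(np.load('top0.npz'));P=cloud(d);print(np.round(-d['R'].T@d['t'],3),d['intrinsics'][0,0])
def box(n,c0,c1,r0,r1,z0,z1):
    m=np.zeros(P.shape[:2],bool);m[r0:r1,c0:c1]=1;m&=(P[...,2]>z0)&(P[...,2]<z1)&(d['range_z']>0)
    for Q in comps(P,m): print(n,*rect(Q),np.round(np.median(Q[:,2]),4))
box('extr',155,235,155,280,.075,.093)
box('oldtabs',170,220,205,265,.105,.13)
box('oldframe',170,220,205,265,.07,.13)
box('new',275,312,220,270,.012,.08)
box('newtabs',275,312,220,270,.05,.08)
box('turq',243,288,185,222,.012,.08)
box('tray',335,392,180,255,.012,.04)
box('mag',350,392,258,294,.007,.03)
box('bot',296,316,146,168,.02,.12)
box('tape',325,357,147,168,.02,.1)
S=dict(np.load('side0.npz'));PS=cloud(S);print('side cam',np.round(-S['R'].T@S['t'],3))
f=d['frame'][180:290,150:400,::-1];a=cv2.resize(f,None,fx=3,fy=3,interpolation=cv2.INTER_CUBIC)
cv2.imwrite('pics/c1.png',a)
E
```

```text
[ 0.406 -0.21   1.169] 453.6823529666715
extr [519.6  -1.6] [262.3 153.2] 1.5 6582 0.0859
oldtabs [473.4  20.9] [ 4.  23.1] 88.5 31 0.1172
oldtabs [474.9 -29.4] [23.3  3.2] 2.8 23 0.1163
oldframe [474.2  -3.9] [119.9 142.7] 89.9 2939 0.0857
new [ 448.6 -240.6] [63.8 83.9] 77.9 650 0.0324
newtabs [ 454.7 -216.2] [ 4.1 22.5] 75.3 18 0.0635
newtabs [ 442.9 -265.4] [ 4.6 20.2] 77.0 19 0.0631
turq [ 554.  -170.3] [84.3 63.4] 73.6 687 0.0324
tray [ 503.8 -419.9] [100.7 130.3] 79.5 332 0.0236
mag [ 370.  -433.5] [60.  90.3] 10.1 618 0.014
bot [ 672.5 -275.4] [35.8 34.4] 43.8 197 0.055
tape [ 667.2 -366.1] [60.4 30.2] 89.8 323 0.0534
side cam [ 0.372 -1.248  0.534]
```

View pics/c1.png

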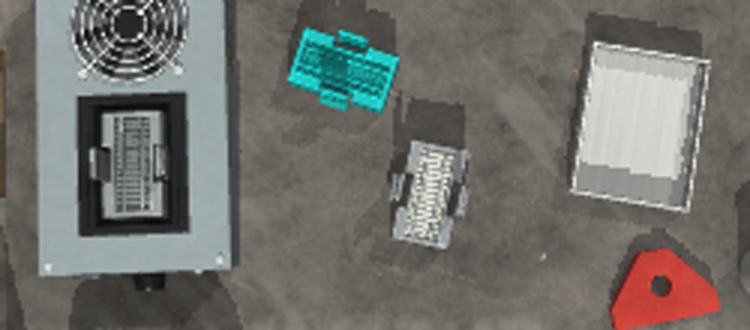

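The crop confirms it: spent cartridge grey in the black recess, tabs left and right at crop (100,163) and (160,163); the fresh one grey at (430,195); turquoise one at (343,70) ignored. Next I check the obstacles along the way and compute the first move.

```bash
cat >> h.py <<'E'
from scipy.spatial.transform import Rotation as Ro
def go(o,xyz,yaw):
    R=Ro.from_rotvec(o['eef_rot']);y=R.as_matrix()[:,1];cur=np.degrees(np.arctan2(-y[0],y[1]))
    dy=(yaw-cur+90)%180-90
    T=Ro.from_euler('z',yaw,degrees=True)
    print('cur yaw',round(cur,2),'dyaw',round(dy,2),'tilt z',np.round(R.as_matrix()[:,2],4),'shift cm',np.round((np.array(xyz)-o['eef_pos'])*100,2))
E
python3 - <<'E'
from h import *
from bench import robot
o=robot.get_obs();go(o,[.474,-.004,.20],1.6);print(o['q'],o['wrist_force'])
for c in ['top','side']:
    d=dict(np.load(c+'0.npz'));P=cloud(d)[d['range_z']>0]
    for y0 in np.arange(-.1,.7,.1):
        m=(P[:,1]>y0)&(P[:,1]<y0+.1)
        print(c,round(y0,1),[(round(x0,1),round(float(np.percentile(P[m&(P[:,0]>x0)&(P[:,0]<x0+.1),2],99)),2)) for x0 in np.arange(.1,.8,.1) if (m&(P[:,0]>x0)&(P[:,0]<x0+.1)).sum()>5])
E
```

```text
cur yaw -16.89 dyaw 18.49 tilt z [ 1.e-04  1.e-04 -1.e+00] shift cm [ 32.15 -50.64  -3.13]
[ 1.12999691e+00  3.41954915e-01  1.52411849e+00 -4.11507375e-05
  1.27541682e+00 -1.45976174e-01] [-0.03084911  0.08916241  0.3323173 ]
top -0.1 [(np.float64(0.1), 0.22), (np.float64(0.2), -0.85), (np.float64(0.3), 0.09), (np.float64(0.4), 0.11), (np.float64(0.5), 0.09), (np.float64(0.6), 0.09), (np.float64(0.7), 0.01)]
top 0.0 [(np.float64(0.1), 0.21), (np.float64(0.2), -0.85), (np.float64(0.3), 0.09), (np.float64(0.4), 0.12), (np.float64(0.5), 0.09), (np.float64(0.6), 0.09), (np.float64(0.7), 0.02)]
top 0.1 [(np.float64(0.1), 0.0), (np.float64(0.2), -0.85), (np.float64(0.3), 0.05), (np.float64(0.4), 0.39), (np.float64(0.5), 0.39), (np.float64(0.6), 0.05), (np.float64(0.7), 0.05)]
top 0.2 [(np.float64(0.1), -0.85), (np.float64(0.2), -0.85), (np.float64(0.3), 0.05), (np.float64(0.4), 0.37), (np.float64(0.5), 0.39), (np.float64(0.6), 0.14), (np.float64(0.7), 0.05)]
top 0.3 [(np.float64(0.1), -0.85), (np.float64(0.2), -0.85), (np.float64(0.3), 0.05), (np.float64(0.4), 0.07), (np.float64(0.5), 0.
[... 1123 characters left out ...]
t64(0.1), -0.85), (np.float64(0.2), -0.85), (np.float64(0.3), 0.05), (np.float64(0.4), 0.25), (np.float64(0.5), 0.29), (np.float64(0.6), 0.08), (np.float64(0.7), 0.05)]
side 0.4 [(np.float64(0.1), 0.47), (np.float64(0.2), -0.85), (np.float64(0.3), 0.05), (np.float64(0.4), 0.32), (np.float64(0.5), 0.3), (np.float64(0.6), 0.05), (np.float64(0.7), 0.05)]
side 0.5 [(np.float64(0.1), 0.4), (np.float64(0.2), -0.85), (np.float64(0.3), 0.05), (np.float64(0.4), 0.23), (np.float64(0.5), 0.21), (np.float64(0.6), 0.06), (np.float64(0.7), 0.05)]
side 0.6 [(np.float64(0.1), -0.85), (np.float64(0.2), -0.85), (np.float64(0.3), 0.06), (np.float64(0.4), 0.06), (np.float64(0.6), 0.05), (np.float64(0.7), 0.05)]
```

```bash
python3 -m handwheel '[[0,[3,-5,1],[0,0,3]],[0,[6,-10,2],[0,0,6]],[0,[9,-15,3],[0,0,9]],[0,[12,-20,4],[0,0,12]],[0,[12,-20,4],[0,0,12]]]' 30
python3 -m handwheel '[[0,[2,-6,0],[0,0,2]],[0,[4,-12,0],[0,0,4]],[0,[6,-18,0],[0,0,6]],[0,[8,-24,0],[0,0,6.5]],[0,[10,-30,0],[0,0,6.5]]]'
python3 -m handwheel '[[0,[5,0,0],[0,0,0]],[0,[10,0,-3],[0,0,0]],[0,[10,0,-7],[0,0,0]],[0,[10,0,-7],[0,0,0]],[0,[10,0,-7],[0,0,0]]]'
python3 - <<'E'
from h import *
from bench import robot,eyes
o=robot.get_obs();go(o,[.4742,-.004,.09],1.6);print(o['wrist_force'],o['time_s'],o['finger_gap'])
E
```

```text
time_s: 1.42
eef_pos: [0.2746, 0.2999, 0.2723]
eef_rot: [0.143, 3.136, 0.001]
wrist_force: [1.0, 0.7, -0.3]
finger_gap: 0.0854
gripper_force: 0.0
time_s: 2.05
eef_pos: [0.3719, 0.0048, 0.2715]
eef_rot: [-0.045, 3.14, 0.001]
wrist_force: [1.6, -0.1, -0.3]
finger_gap: 0.0854
gripper_force: 0.0
time_s: 2.68
eef_pos: [0.4718, 0.0064, 0.2026]
eef_rot: [-0.045, 3.14, -0.0]
wrist_force: [0.4, -0.8, -0.7]
finger_gap: 0.0852
gripper_force: 0.0
cur yaw 1.65 dyaw -0.05 tilt z [ 0.0015 -0.     -1.    ] shift cm [  0.24  -1.04 -11.26]
[ 0.43387582 -0.83147999 -0.66707196] 2.675 0.08521924888845975
```

```bash
python3 -m handwheel '[[0,[0.2,-0.8,-4],[0,0,0]],[0,[0.2,-0.8,-8],[0,0,0]],[0,[0.2,-0.8,-8],[0,0,0]],[0,[0.2,-0.8,-8],[0,0,0]]]'
python3 - <<'E'
from h import *
from bench import robot,eyes
d=eyes.read_camera('side');S=cv2.resize(d['frame'][120:220,170:330,::-1],None,fx=5,fy=5,interpolation=cv2.INTER_CUBIC);cv2.imwrite('pics/s1.png',S)
o=robot.get_obs();go(o,[.4742,-.004,.09],1.6)
E
```

```text
time_s: 3.18
eef_pos: [0.4748, -0.0021, 0.1237]
eef_rot: [-0.044, 3.137, -0.001]
wrist_force: [-0.1, 0.6, -0.1]
finger_gap: 0.0855
gripper_force: 0.0
cur yaw 1.62 dyaw -0.02 tilt z [ 4.4e-03 -6.0e-04 -1.0e+00] shift cm [-0.07 -0.19 -3.38]
```

View pics/s1.png

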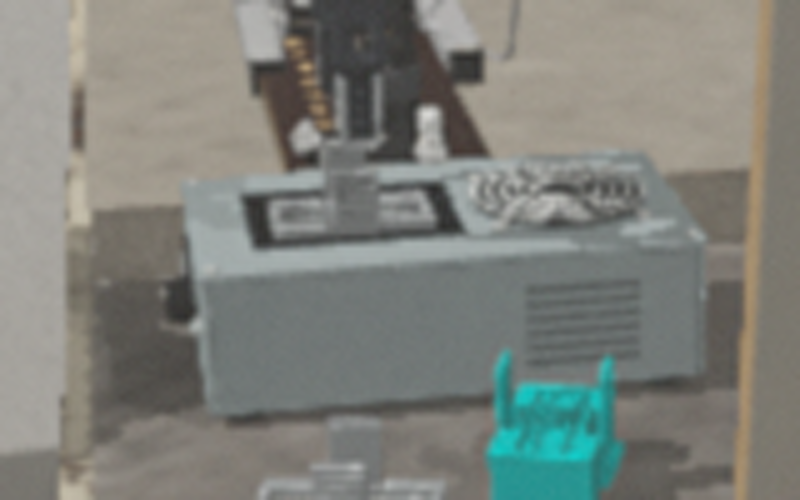

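The gripper (355,100) is in line above the tabs at (350,185). Now I go down and pinch.

```bash
python3 -m handwheel '[[0,[0,-0.2,-1],[0,0,0]],[0,[0,-0.2,-2],[0,0,0]],[0,[0,-0.2,-2.9],[0,0,0]],[0,[0,-0.2,-3.4],[0,0,0]],[0,[0,-0.2,-3.4],[0,0,0]]]' 20
python3 -m handwheel '[[0.25,[0,0,0],[0,0,0]],[0.3,[0,0,0],[0,0,0]],[0.35,[0,0,0],[0,0,0]],[0.35,[0,0,0],[0,0,0]],[0.35,[0,0,0],[0,0,0]]]'
```

```text
time_s: 3.85
eef_pos: [0.4731, -0.004, 0.0868]
eef_rot: [0.044, -3.14, -0.0]
wrist_force: [-0.2, 0.4, -0.8]
finger_gap: 0.0855
gripper_force: 0.0
time_s: 4.47
eef_pos: [0.4734, -0.0041, 0.0874]
eef_rot: [-0.044, 3.141, 0.0]
wrist_force: [0.9, -0.1, -0.5]
finger_gap: 0.0557
gripper_force: 0.0
```

```bash
python3 -m handwheel '[[0.4,[0,0,0.2],[0,0,0]],[0.43,[0,0,0.2],[0,0,0]],[0.43,[0,0,0.2],[0,0,0]]]' 20
python3 -m handwheel '[[0.48,[0,0,0],[0,0,0]],[0.54,[0,0,0],[0,0,0]],[0.6,[0,0,0],[0,0,0]],[0.6,[0,0,0],[0,0,0]],[0.6,[0,0,0],[0,0,0]]]' 20
```

```text
time_s: 4.85
eef_pos: [0.473, -0.004, 0.0892]
eef_rot: [0.044, -3.14, -0.0]
wrist_force: [0.2, 0.6, -3.3]
finger_gap: 0.0488
gripper_force: 8.8
time_s: 5.48
eef_pos: [0.4734, -0.0041, 0.0903]
eef_rot: [-0.044, 3.141, -0.0]
wrist_force: [-3.2, 1.0, 7.8]
finger_gap: 0.0398
gripper_force: 19.7
```

```bash
python3 -m handwheel '[[0.65,[0,0,0.4],[0,0,0]],[0.65,[0,0,0.8],[0,0,0]],[0.65,[0,0,1.2],[0,0,0]],[0.65,[0,0,1.6],[0,0,0]]]' 25
python3 -m handwheel '[[0.65,[0,0,1],[0,0,0]],[0.65,[0,0,2],[0,0,0]],[0.65,[0,0,3],[0,0,0]],[0.65,[0,0,3],[0,0,0]]]'
```

```text
time_s: 5.98
eef_pos: [0.4734, -0.0041, 0.1055]
eef_rot: [-0.044, 3.141, 0.0]
wrist_force: [-0.6, -0.6, -1.5]
finger_gap: 0.0389
gripper_force: 25.5
time_s: 6.48
eef_pos: [0.4739, -0.0042, 0.1363]
eef_rot: [-0.044, 3.139, -0.0]
wrist_force: [-0.5, 0.1, -2.0]
finger_gap: 0.0387
gripper_force: 25.5
```

```bash
python3 -m handwheel '[[0.65,[0,0,4],[0,0,0]],[0.65,[0,0,8],[0,0,0]],[0.65,[-2,-2,10],[0,0,0]],[0.65,[-4,-6,10],[0,0,0]],[0.65,[-4,-10,10],[0,0,-2]]]'
python3 -m handwheel '[[0.65,[0,-5,0],[0,0,-2]],[0.65,[0,-10,0],[0,0,-4]],[0.65,[0,-15,0],[0,0,-6]],[0.65,[0,-20,0],[0,0,-8]],[0.65,[0,-25,0],[0,0,-9.5]]]'
python3 -m handwheel '[[0.65,[3,-4,-3],[0,0,0]],[0.65,[6,-6,-6],[0,0,0]],[0.65,[6,-6,-8],[0,0,0]],[0.65,[6,-6,-8],[0,0,0]]]'
python3 - <<'E'
from h import *
from bench import robot,eyes
o=robot.get_obs();go(o,[.5035,-.420,.042],-10.5)
d=eyes.read_camera('top');cv2.imwrite('pics/t2.png',cv2.resize(d['frame'][140:320,200:420,::-1],None,fx=3,fy=3))
E
```

```text
time_s: 7.1
eef_pos: [0.4322, -0.1046, 0.2356]
eef_rot: [0.011, 3.142, 0.0]
wrist_force: [0.0, -0.7, -1.9]
finger_gap: 0.0382
gripper_force: 26.3
time_s: 7.72
eef_pos: [0.433, -0.3556, 0.2349]
eef_rot: [-0.273, -3.129, -0.001]
wrist_force: [0.3, 0.8, -1.7]
finger_gap: 0.0385
gripper_force: 26.3
time_s: 8.22
eef_pos: [0.4924, -0.4132, 0.1525]
eef_rot: [-0.271, -3.126, -0.006]
wrist_force: [0.3, 0.5, -0.7]
finger_gap: 0.0388
gripper_force: 26.3
cur yaw -9.89 dyaw -0.61 tilt z [-0.0039  0.0042 -1.    ] shift cm [  1.11  -0.68 -11.05]
```

View pics/t2.png

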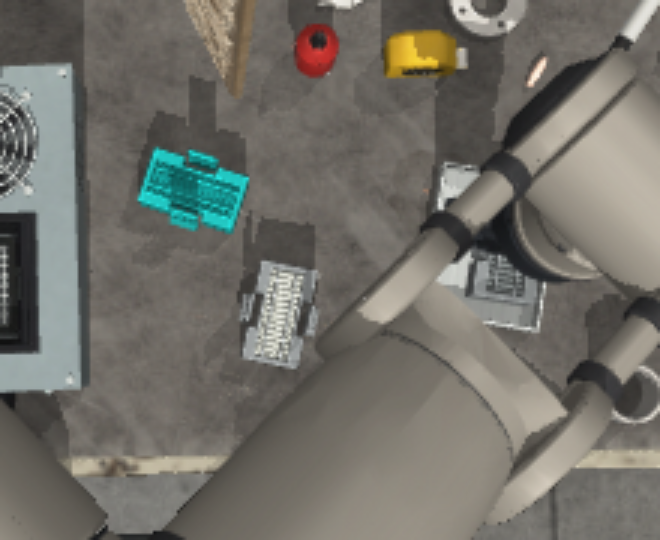

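The held grey cartridge shows below the wrist over the tray at crop (505,280); the fresh one is undisturbed at (280,313). Lowering.

```bash
python3 -m handwheel '[[0.65,[1.1,-0.7,-3],[0,0,-0.6]],[0.65,[1.1,-0.7,-6],[0,0,-0.6]],[0.65,[1.1,-0.7,-9],[0,0,-0.6]],[0.65,[1.1,-0.7,-10],[0,0,-0.6]],[0.65,[1.1,-0.7,-10],[0,0,-0.6]]]'
python3 -m handwheel '[[0.65,[0,0,-0.3],[0,0,0]],[0.65,[0,0,-0.6],[0,0,0]],[0.65,[0,0,-0.6],[0,0,0]]]'
```

```text
time_s: 8.9
eef_pos: [0.5045, -0.4213, 0.0562]
eef_rot: [0.287, 3.128, -0.001]
wrist_force: [-0.0, 0.5, -0.9]
finger_gap: 0.0385
gripper_force: 26.3
time_s: 9.28
eef_pos: [0.5044, -0.4211, 0.0496]
eef_rot: [0.287, 3.128, -0.0]
wrist_force: [0.5, 0.5, -2.4]
finger_gap: 0.0388
gripper_force: 26.3
```

```bash
python3 -m handwheel '[[0.65,[0,0,-0.3],[0,0,0]],[0.65,[0,0,-0.7],[0,0,0]],[0.65,[0,0,-0.7],[0,0,0]],[0.65,[0,0,-0.7],[0,0,0]]]'
python3 -m handwheel '[[0.65,[0,0,-0.2],[0,0,0]],[0.65,[0,0,-0.4],[0,0,0]],[0.65,[0,0,-0.4],[0,0,0]]]'
```

```text
time_s: 9.78
eef_pos: [0.5044, -0.4211, 0.0423]
eef_rot: [-0.287, -3.128, -0.0]
wrist_force: [-0.1, -0.5, -1.6]
finger_gap: 0.0388
gripper_force: 26.3
time_s: 10.15
eef_pos: [0.5045, -0.4213, 0.0401]
eef_rot: [0.287, 3.128, -0.001]
wrist_force: [-2.7, 2.7, 9.8]
finger_gap: 0.039
gripper_force: 28.7
```

```bash
python3 -m handwheel '[[0.5,[0,0,0.1],[0,0,0]],[0.4,[0,0,0.1],[0,0,0]],[0.25,[0,0,0.1],[0,0,0]],[0,[0,0,0.1],[0,0,0]],[0,[0,0,0.1],[0,0,0]]]'
python3 -m handwheel '[[0,[0,0,2],[0,0,0]],[0,[0,0,6],[0,0,0]],[0,[-2,3,11],[0,0,0]],[0,[-4,9,14],[0,0,0]],[0,[-5,14,14],[0,0,-2]]]'
python3 -m handwheel '[[0,[-8,8,3],[0,0,0]],[0,[-12,14,3],[0,0,0]],[0,[-12,14,3],[0,0,0]]]'
python3 - <<'E'
from h import *
from bench import robot,eyes
o=robot.get_obs();go(o,[.449,-.2405,.13],-13)
for c in ['side','top']:
    d=eyes.read_camera(c);np.savez(c+'1.npz',**d)
    cv2.imwrite(f'pics/{c}3.png',d['frame'][:,:,::-1])
    P=cloud(d)
    def box(n,x0,x1,y0,y1,z0,z1):
        m=(P[...,0]>x0)&(P[...,0]<x1)&(P[...,1]>y0)&(P[...,1]<y1)&(P[...,2]>z0)&(P[...,2]<z1)&(d['range_z']>0)
        for Q in comps(P,m): print(c,n,*rect(Q),np.round(np.median(Q[:,2]),4))
    box('new',.38,.52,-.3,-.18,.05,.09)
    box('old',.42,.58,-.5,-.35,.055,.1)
    box('oldf',.42,.58,-.5,-.35,.03,.045)
    box('deck',.35,.70,-.09,.09,.078,.09)
    box('recess',.40,.55,-.06,.05,.0,.075)
E
```

```text
time_s: 10.78
eef_pos: [0.5044, -0.4211, 0.0393]
eef_rot: [0.287, 3.128, 0.0]
wrist_force: [-0.2, 0.9, 0.2]
finger_gap: 0.0853
gripper_force: 0.0
time_s: 11.4
eef_pos: [0.4544, -0.2807, 0.1817]
eef_rot: [0.345, 3.118, -0.004]
wrist_force: [0.4, 0.8, 1.4]
finger_gap: 0.0853
gripper_force: 0.0
time_s: 11.78
eef_pos: [0.3331, -0.1397, 0.2097]
eef_rot: [0.342, 3.122, -0.0]
wrist_force: [0.4, 0.4, 0.7]
finger_gap: 0.0854
gripper_force: 0.0
cur yaw -12.51 dyaw -0.49 tilt z [ 9.e-04 -3.e-04 -1.e+00] shift cm [ 11.59 -10.08  -7.97]
side new [ 452.  -218.8] [ 8.1 23. ] 83.5 55 0.0568
side new [ 440.4 -269. ] [ 9.5 22.4] 83.0 65 0.0569
side old [ 508.7 -397.8] [ 6.  21.9] 76.5 64 0.0609
side old [ 499.6 -447. ] [ 5.9 23. ] 76.5 70 0.0609
side oldf [ 508.7 -397.1] [ 5.2 21.9] 82.2 36 0.0418
side oldf [ 503.2 -422.5] [56.2 84.6] 81.8 519 0.0346
side deck [518.2  -4.4] [261.8 163.2] 1.4 1804 0.0837
side recess [472.8  14.2] [91.  32.4] 3.2 113 0.0698
top new [ 454.7 -216. ] [ 3.8 22.2] 77.7 17 0.0633
top new [ 442.9 -265.4] [ 4.8 20.1] 77.5 18 0.0629
top old [ 510.2 -394.9] [ 4.6 22.6] 79.5 24 0.0664
top old [ 500.3 -444.1] [ 3.7 22.3] 80.4 22 0.0645
top oldf [ 505.9 -419.8] [48.6 84.5] 80.0 559 0.0355
top deck [519.7  -1.8] [262.6 153.2] 1.4 5481 0.0856
top recess [474.9   2.9] [59.6 90.3] 88.0 796 0.0565
```

View pics/top3.png

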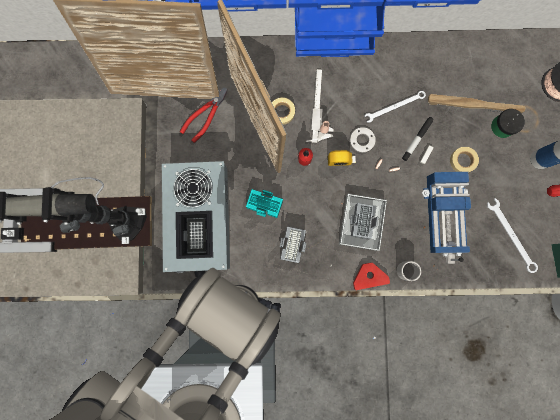

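The top view shows the spent cartridge standing upright in the tray at (363,220), the recess empty at (195,237) and the fresh one still at (293,245). Now to the fresh one.

```bash
python3 -m handwheel '[[0.2,[4,-3.5,0],[0,0,-0.6]],[0.2,[8,-7,0],[0,0,-0.6]],[0.2,[11.5,-10.1,-4],[0,0,-0.6]],[0.2,[11.5,-10.1,-9],[0,0,-0.6]],[0.2,[11.5,-10.1,-11],[0,0,-0.6]]]' 20
python3 - <<'E'
from h import *
from bench import robot,eyes
o=robot.get_obs();go(o,[.448,-.241,.037],-13.1);print(o['finger_gap'])
E
```

```text
time_s: 12.5
eef_pos: [0.4486, -0.242, 0.0961]
eef_rot: [-0.358, -3.117, -0.004]
wrist_force: [0.4, 1.1, 0.1]
finger_gap: 0.0685
gripper_force: 0.0
cur yaw -13.11 dyaw 0.01 tilt z [-0.0037  0.0028 -1.    ] shift cm [-0.06  0.1  -5.91]
0.06852095208512445
```

```bash
python3 -m handwheel '[[0.2,[-0.05,0.1,-2],[0,0,0]],[0.2,[-0.05,0.1,-4],[0,0,0]],[0.2,[-0.05,0.1,-5.6],[0,0,0]],[0.2,[-0.05,0.1,-5.6],[0,0,0]]]'
python3 -m handwheel '[[0.3,[0,0,0],[0,0,0]],[0.38,[0,0,0],[0,0,0]],[0.46,[0,0,0],[0,0,0]],[0.54,[0,0,0],[0,0,0]],[0.65,[0,0,0],[0,0,0]]]'
python3 -m handwheel '[[0.65,[0,0,0],[0,0,0]],[0.65,[0,0,0],[0,0,0]],[0.65,[0,0,2],[0,0,0]],[0.65,[0,0,4],[0,0,0]],[0.65,[0,0,4],[0,0,0]]]' 25
```

```text
time_s: 13.0
eef_pos: [0.4485, -0.2411, 0.0422]
eef_rot: [-0.358, -3.119, -0.002]
wrist_force: [-0.4, -0.2, -0.7]
finger_gap: 0.0681
gripper_force: 0.0
time_s: 13.62
eef_pos: [0.4497, -0.2419, 0.0452]
eef_rot: [0.357, 3.118, -0.003]
wrist_force: [-1.6, 0.3, 11.1]
finger_gap: 0.0389
gripper_force: 18.8
time_s: 14.25
eef_pos: [0.4497, -0.2417, 0.0848]
eef_rot: [0.358, 3.118, -0.003]
wrist_force: [-0.2, -0.9, -1.3]
finger_gap: 0.0372
gripper_force: 28.1
```

The grip is about 8 mm too high on the tabs, so I set it back down and regrip lower.

```bash
python3 -m handwheel '[[0.65,[0,0,-2],[0,0,0]],[0.65,[0,0,-3.8],[0,0,0]],[0.65,[0,0,-4],[0,0,0]],[0.65,[0,0,-4],[0,0,0]],[0.5,[0,0,-4],[0,0,0]]]' 20
python3 -m handwheel '[[0.4,[0,0,0],[0,0,0]],[0.25,[0,0,0],[0,0,0]],[0.2,[0,0,-0.4],[0,0,0]],[0.2,[0,0,-0.8],[0,0,0]],[0.2,[0,0,-0.8],[0,0,0]]]' 20
python3 - <<'E'
from h import *
from bench import robot,eyes
o=robot.get_obs();go(o,[.448,-.241,.035],-13.1)
d=eyes.read_camera('side');P=cloud(d)
m=(P[...,0]>.38)&(P[...,0]<.52)&(P[...,1]>-.3)&(P[...,1]<-.235)&(P[...,2]>.02)&(P[...,2]<.036)
print(*rect(P[m]))
cv2.imwrite('pics/s4.png',cv2.resize(d['frame'][160:260,170:330,::-1],None,fx=5,fy=5,interpolation=cv2.INTER_CUBIC))
E
```

```text
time_s: 14.88
eef_pos: [0.4486, -0.2409, 0.0429]
eef_rot: [-0.358, -3.121, -0.001]
wrist_force: [0.4, 0.5, -1.6]
finger_gap: 0.0427
gripper_force: 7.1
time_s: 15.5
eef_pos: [0.4486, -0.2409, 0.0348]
eef_rot: [-0.358, -3.12, -0.001]
wrist_force: [0.1, 0.1, 0.2]
finger_gap: 0.0685
gripper_force: 0.0
cur yaw -13.09 dyaw -0.01 tilt z [-7.e-04  6.e-04 -1.e+00] shift cm [-0.06 -0.01  0.02]
[ 443.3 -251.1] [39.5 84.9] 81.7 344
```

View pics/s4.png

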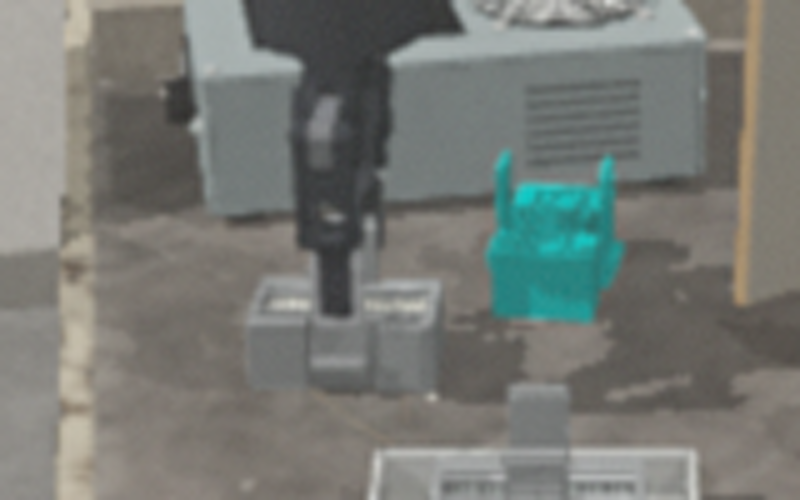

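The fresh cartridge is still upright, with the near fingertip (337,310) in front of the tab (343,300). Gripping.

```bash
python3 -m handwheel '[[0.3,[0,0,0.1],[0,0,0]],[0.38,[0,0,0.1],[0,0,0]],[0.46,[0,0,0.2],[0,0,0]],[0.54,[0,0,0.2],[0,0,0]],[0.65,[0,0,0.2],[0,0,0]]]' 20
python3 -m handwheel '[[0.65,[0,0,0],[0,0,0]],[0.65,[0,0,2],[0,0,0]],[0.65,[0,0,4],[0,0,0]],[0.65,[0,0,8],[0,0,0]],[0.65,[0,0,12],[0,0,0]]]' 25
python3 -m handwheel '[[0.65,[0,0,7],[0,0,3]],[0.65,[0,5,7],[0,0,6]],[0.65,[0,10,7],[0,0,10]],[0.65,[0,15,7],[0,0,14]],[0.65,[0,20,7],[0,0,14.7]]]'
python3 - <<'E'
from h import *
from bench import robot,eyes
o=robot.get_obs();go(o,[.4732,-.0041,.15],1.6)
E
```

```text
time_s: 16.18
eef_pos: [0.4492, -0.2413, 0.0383]
eef_rot: [0.358, 3.12, -0.001]
wrist_force: [-1.2, 1.1, 10.2]
finger_gap: 0.0397
gripper_force: 18.9
time_s: 16.8
eef_pos: [0.4485, -0.2408, 0.158]
eef_rot: [-0.358, -3.12, -0.001]
wrist_force: [1.2, -0.2, -1.8]
finger_gap: 0.0381
gripper_force: 28.0
time_s: 17.42
eef_pos: [0.4484, -0.0396, 0.2272]
eef_rot: [0.045, -3.141, -0.0]
wrist_force: [0.5, 0.3, -1.9]
finger_gap: 0.0379
gripper_force: 28.0
cur yaw 1.64 dyaw -0.04 tilt z [-1.e-04  3.e-04 -1.e+00] shift cm [ 2.48  3.55 -7.72]
```

```bash
python3 -m handwheel '[[0.65,[2.5,3.5,0],[0,0,0]],[0.65,[2.5,3.5,-4],[0,0,0]],[0.65,[2.5,3.5,-7],[0,0,0]],[0.65,[2.5,3.5,-8.5],[0,0,0]],[0.65,[2.5,3.5,-8.5],[0,0,0]]]'
python3 - <<'E'
from h import *
from bench import robot,eyes
o=robot.get_obs();go(o,[.4737,-.0041,.12],1.6)
d=eyes.read_camera('top');P=cloud(d)
m=(P[...,0]>.40)&(P[...,0]<.55)&(P[...,1]>-.06)&(P[...,1]<.06)&(P[...,2]>.092)&(P[...,2]<.2)
for Q in comps(P,m): print(*rect(Q),np.median(Q[:,2]))
E
```

```text
time_s: 18.05
eef_pos: [0.4729, -0.0059, 0.1412]
eef_rot: [0.044, -3.138, -0.001]
wrist_force: [0.6, 0.1, -0.5]
finger_gap: 0.0383
gripper_force: 28.0
cur yaw 1.61 dyaw -0.01 tilt z [-3.2e-03  7.0e-04 -1.0e+00] shift cm [ 0.08  0.18 -2.12]
[501.4 -24.8] [ 9.3 22.7] 87.4 53 0.13348846292990535
[447.8 -21.8] [34.1 67.5] 54.6 262 0.1346712217287257
```

Hidden by the arm; going in by feel in small steps.

```bash
python3 -m handwheel '[[0.65,[0.05,0.1,-0.6],[0,0,0]],[0.65,[0.05,0.1,-1.2],[0,0,0]],[0.65,[0.05,0.1,-1.8],[0,0,0]],[0.65,[0.05,0.1,-1.8],[0,0,0]]]'
python3 -m handwheel '[[0.65,[0,0,-0.4],[0,0,0]],[0.65,[0,0,-0.8],[0,0,0]],[0.65,[0,0,-0.8],[0,0,0]]]'
```

```text
time_s: 18.6
eef_pos: [0.474, -0.0051, 0.1239]
eef_rot: [0.044, -3.14, -0.0]
wrist_force: [-0.1, 0.9, -1.3]
finger_gap: 0.0384
gripper_force: 28.0
time_s: 18.98
eef_pos: [0.4741, -0.0051, 0.116]
eef_rot: [0.044, -3.141, -0.0]
wrist_force: [0.6, -0.3, -1.5]
finger_gap: 0.038
gripper_force: 28.0
```

```bash
python3 -m handwheel '[[0.65,[0,0.1,-0.4],[0,0,0]],[0.65,[0,0.1,-0.8],[0,0,0]],[0.65,[0,0.1,-0.8],[0,0,0]]]'
python3 -m handwheel '[[0.65,[0,0,-0.4],[0,0,0]],[0.65,[0,0,-0.7],[0,0,0]],[0.65,[0,0,-0.7],[0,0,0]]]'
```

```text
time_s: 19.35
eef_pos: [0.4745, -0.0041, 0.1081]
eef_rot: [-0.044, 3.141, 0.0]
wrist_force: [1.5, 0.5, -2.1]
finger_gap: 0.0379
gripper_force: 27.9
time_s: 19.73
eef_pos: [0.4745, -0.0041, 0.1012]
eef_rot: [-0.044, 3.141, 0.0]
wrist_force: [2.3, 1.0, -1.3]
finger_gap: 0.0379
gripper_force: 27.9
```

```bash
python3 -m handwheel '[[0.65,[0.05,0,-0.2],[0,0,0]],[0.65,[0.05,0,-0.5],[0,0,0]],[0.65,[0.05,0,-0.5],[0,0,0]]]'
python3 -m handwheel '[[0.65,[0,0,-0.2],[0,0,0]],[0.65,[0,0,-0.3],[0,0,0]],[0.65,[0,0,-0.3],[0,0,0]]]'
```

```text
time_s: 20.1
eef_pos: [0.4748, -0.0041, 0.0964]
eef_rot: [0.044, -3.141, -0.0]
wrist_force: [-1.0, 0.5, 4.1]
finger_gap: 0.0383
gripper_force: 29.0
time_s: 20.48
eef_pos: [0.4748, -0.0041, 0.0937]
eef_rot: [-0.044, 3.141, 0.0]
wrist_force: [-1.4, 0.5, 6.1]
finger_gap: 0.0383
gripper_force: 29.7
```

```bash
python3 -m handwheel '[[0.65,[0,0,-0.1],[0,0,0]],[0.65,[0,0,-0.2],[0,0,0]],[0.65,[0,0,-0.2],[0,0,0]]]'
python3 -m handwheel '[[0.65,[0,0,-0.05],[0,0,0]],[0.65,[0,0,-0.1],[0,0,0]],[0.65,[0,0,-0.1],[0,0,0]]]'
```

```text
time_s: 20.85
eef_pos: [0.4749, -0.0041, 0.092]
eef_rot: [-0.044, 3.141, -0.0]
wrist_force: [-0.8, 0.7, 9.2]
finger_gap: 0.0381
gripper_force: 30.3
time_s: 21.22
eef_pos: [0.475, -0.0041, 0.0919]
eef_rot: [-0.044, 3.14, -0.0]
wrist_force: [-4.9, 1.4, 17.9]
finger_gap: 0.0379
gripper_force: 32.3
```

At the stop (18 N). Now I release the tabs, following down slightly to offset the back-swing of the pads.

```bash
python3 -m handwheel '[[0.5,[0,0,-0.05],[0,0,0]],[0.45,[0,0,-0.15],[0,0,0]],[0.4,[0,0,-0.2],[0,0,0]],[0.35,[0,0,-0.2],[0,0,0]],[0.3,[0,0,-0.1],[0,0,0]]]'
python3 -m handwheel '[[0,[0,0,0.2],[0,0,0]],[0,[0,0,2],[0,0,0]],[0,[0,0,5],[0,0,0]],[1,[0,0,8],[0,0,0]],[1,[0,0,8],[0,0,0]]]'
python3 -m handwheel '[[1,[-6,0,4],[0,0,0]],[1,[-12,-3,6],[0,0,0]],[1,[-16,-9,6],[0,0,0]],[1,[-16,-14,6],[0,0,0]],[1,[-16,-14,6],[0,0,0]]]'
cat >> h.py <<'E'
def check():
    from bench import robot,eyes
    o=robot.get_obs();print(o['eef_pos'],o['wrist_force'],o['finger_gap'],o['time_s'])
    for c in ['top','side']:
        d=eyes.read_camera(c);P=cloud(d)
        def box(n,x0,x1,y0,y1,z0,z1):
            m=(P[...,0]>x0)&(P[...,0]<x1)&(P[...,1]>y0)&(P[...,1]<y1)&(P[...,2]>z0)&(P[...,2]<z1)&(d['range_z']>0)
            for Q in comps(P,m): print(c,n,*rect(Q),'z med/95',np.round([np.median(Q[:,2]),np.percentile(Q[:,2],95)],4))
        box('tabs',.43,.52,-.06,.05,.1,.14);box('deck',.56,.7,-.08,.08,.08,.088)
        if c=='top': T=d
    o=d['frame'][120:220,170:330,::-1];a=T['frame'][190:290,150:250,::-1]
    cv2.imwrite('pics/chk_%d.png'%(robot.get_obs()['time_s']*10),np.hstack([cv2.resize(o,(480,300),interpolation=3),cv2.resize(a,(300,300),interpolation=3)]))
E
python3 -c "from h import *;check()"; ls pics
```

```text
time_s: 21.85
eef_pos: [0.4744, -0.004, 0.0889]
eef_rot: [0.044, -3.14, -0.001]
wrist_force: [-0.3, -0.2, 0.3]
finger_gap: 0.0598
gripper_force: 0.0
time_s: 22.48
eef_pos: [0.4761, -0.0043, 0.1713]
eef_rot: [-0.044, 3.137, -0.001]
wrist_force: [0.1, 0.8, -0.8]
finger_gap: 0.0515
gripper_force: 0.0
time_s: 23.1
eef_pos: [0.3135, -0.1472, 0.2289]
eef_rot: [0.033, -3.141, 0.001]
wrist_force: [0.2, 0.1, -0.2]
finger_gap: -0.0003
gripper_force: 0.0
[ 0.31353308 -0.1471843   0.22886528] [ 0.20877948  0.09822129 -0.16210792] -0.0002843353347798993 23.1
top tabs [473.  -29.7] [22.8  3.1] 1.9 31 z med/95 [0.1158 0.1218]
top tabs [471.9  21.3] [23.7  4.3] 1.9 38 z med/95 [0.1152 0.1215]
top deck [606.  -0.] [ 91.6 151.8] 0.3 1473 z med/95 [0.0856 0.0877]
side tabs [472.   -5.4] [22.3 62.2] 0.6 114 z med/95 [0.1092 0.1167]
side deck [605.6  -0.7] [ 89.9 157.5] 0.3 473 z med/95 [0.0838 0.0871]
c1.png
chk_232.png
s1.png
s4.png
side0.png
side3.png
t2.png
top0.png
top3.png
```

Tab heights look home; I compare with the starting pictures by the same measure.

```bash
python3 - <<'E'
from h import *
from bench import eyes
for c in ['top','side']:
    for n,d in (('start',dict(np.load(c+'0.npz'))),('now',eyes.read_camera(c)),('now',eyes.read_camera(c))):
        P=cloud(d);m=(P[...,0]>.43)&(P[...,0]<.52)&(P[...,1]>-.06)&(P[...,1]<.05)&(P[...,2]>.1)&(P[...,2]<.14)
        f=(P[...,0]>.44)&(P[...,0]<.51)&(P[...,1]>-.024)&(P[...,1]<.016)&(P[...,2]>.06)&(P[...,2]<.1)
        print(c,n,[np.round(np.median(Q[:,1:],axis=0),4) for Q in comps(P,m)],'top of tabs',np.round(np.percentile(P[m][:,2],[50,90]),4),'frame',np.round(np.percentile(P[f][:,2],[50,80]),4))
E
```

```text
top start [array([0.0204, 0.1152]), array([-0.0298,  0.1141])] top of tabs [0.1141 0.1192] frame [0.0856 0.0886]
top now [array([-0.0304,  0.1163]), array([0.0202, 0.1167])] top of tabs [0.1163 0.1198] frame [0.0856 0.0882]
top now [array([-0.0301,  0.1157]), array([0.0205, 0.1148])] top of tabs [0.1157 0.1202] frame [0.0858 0.0883]
side start [array([-0.0261,  0.1088])] top of tabs [0.1088 0.1162] frame [0.0859 0.0869]
side now [array([-0.0269,  0.1094])] top of tabs [0.1094 0.1158] frame [0.0857 0.0871]
side now [array([-0.0272,  0.1095])] top of tabs [0.1094 0.116 ] frame [0.0856 0.0868]
```

View pics/chk_232.png

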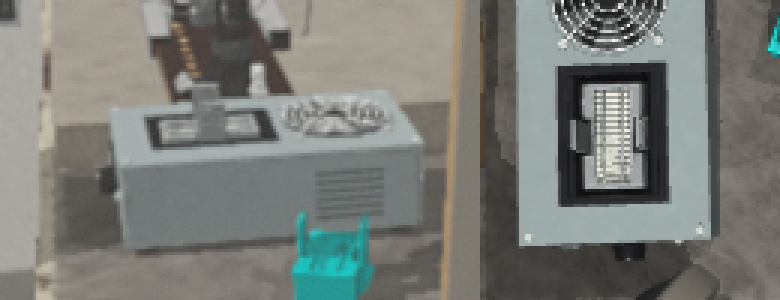

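The fresh cartridge (white pleats at (613,135) in the right half) sits in the recess. It matches the spent one's starting height and tab spread to within about 1 mm, so it is latched. Handing in.

```bash
python3 -c "
from bench import finish_job;print(finish_job())"
```

```text
the job is handed in; nothing more can be done
None
```

The job is handed in, at about 23 s on the robot's clock: the spent cartridge stands upright in the tray, and by the camera check the fresh one sits home in the recess with both tabs out; no verdict was returned.

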